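# Lay the freezer box down and line it up at the stop rail

## Task

The white card freezer box has been left standing on its edge in front of the aluminium stop rail. Push it over towards the rail so that it drops flat on the bench, right way up with its lid on top, then push it along the bench until its whole leading side lies flush against the rail, between the rail's ends. Do not pick the box up, and leave the bottle, the beaker and the dish where they are.

Things in the scene. Friction and masses are not known exactly. Their poses are not given: they have to be found in the camera images.
- freezer_box: closed white card box, lid fixed, 136 (x) by 130 (y) by 51 mm (z, base to lid), about 0.3 kg. Origin: centre of its base face; z points from base to lid. It starts on edge on its y = -65 mm side: y up, 130 mm high, 51 mm deep, base face towards the rail, lid face towards the robot, within 9 degrees of parallel to the rail. Laid down, it falls 30 mm or more short of the rail
- box_foot (a point): middle of the edge between the base face and the side it starts standing on (x 0, y -65, z 0 mm in the box). The box turns over about this edge, which stays on the bench throughout; afterwards it is the lower edge of the side away from the rail
- box_lid (a point): centre of the box's lid face, 51 mm from the base face
- stop_rail: aluminium angle fixed to the bench, 200 mm long, upright flange 26 mm high and 4 mm thick, foot flange behind it. Origin: foot of the middle of its front face, which the box goes against (plane x = 0). Its x axis is level and points away behind the rail; y runs along it, z up
- media_bottle: blue-capped glass bottle, 56 mm diameter, 104 mm high, standing behind the rail; origin at the centre of its underside; leave alone
- beaker: empty glass beaker, 52 mm diameter, 70 mm high, standing to the left of the work; origin at the centre of its underside; leave alone
- dish: closed clear petri dish, 57 mm diameter, 14 mm high, lying to the right of the standing box; origin at the centre of its underside; leave alone
Mind the look-alikes: they are no part of the job. There is more than one size of the stop_rail; the job needs the larger.

How it is judged:
On the way:
1. the box has been tipped over and lies flat, lid up (angle between freezer_box's own z axis and vertical below 0.06 rad and height (world z) of freezer_box below 0.006 m), for 0.2 s.
At the end, for the whole second after the job is handed in: the box lies flat on the bench with its lid up (within 3 degrees), at rest, the side opposite box_foot against the rail: its centre 62 to 70 mm in front of the rail's face, square to it within 0.05 rad, and within 45 mm of the rail's middle along it (angle between freezer_box's own z axis and vertical below 0.05 rad and height (world z) of freezer_box below 0.005 m and x of freezer_box in the frame of stop_rail between -0.07 and -0.062 m and x of box_foot in the frame of stop_rail below -0.12 m and y of freezer_box in the frame of stop_rail between -0.045 and 0.045 m and angle between the y axis of freezer_box and the x axis of stop_rail, either way round below 0.05 rad and linear speed of freezer_box below 0.01 m/s); the robot touches nothing.
It fails at once if the box is picked up: its turning edge leaves the bench by more than 15 mm (height (world z) of box_foot above 0.015 m).
It fails at once if the box is picked up: its middle rises above the height it has when standing (height (world z) of freezer_box above 0.085 m).
It fails at once if the box is thrown over onto its lid (angle between freezer_box's own z axis and vertical above 2.2 rad).
It fails at once if a bystander is shifted by more than 15 mm or knocked over (distance of any of media_bottle, beaker, dish from where it was at the start of the episode above 0.015 m or angle between any of media_bottle, beaker's own z axis and vertical above 0.3 rad).
It also fails if it takes over 38 s, if anything falls off the work surface, if the arm or the gripper's body presses on something with over 40 N, if the wrist force passes 120 N, or if a joint passes its speed limit or range.

## Robot

A 6-joint arm with a two-finger parallel gripper is mounted at the origin on a cart in front of the work surface, level with it; the furniture and walls round the work are solid. World frame = base frame: x ahead of the robot, y to its left, z up, the work surface at z = 0. Lengths are in m, angles in rad, forces in N, time in s.
With the tool pointing down it reaches from about 0.25 to 0.725 m from the base axis. Payload 4 kg.
Tool frame: the origin (TCP) lies at the very end of the fingers, on their centre line; the grasp point (between the pads) lies 19 mm behind it; z points along the fingers, y is the line along which they close (so a half turn about z gives the same grasp; the last joint's range is limited). The gripper opens to 85 mm and grips with 20 to 120 N. Pads are 22 mm wide; open, the fingers measure 114 mm over their backs; the gripper's body (76 mm by 85 mm) begins 54 mm behind the grasp point. The pads swing forward as they close: fully open they stand 13 mm farther back than shut.
Start: joints at [-1.23, 0.241, 0.005, 1.335, 0, 1.571], TCP at [0.167, -0.471, 0.231] pointing down, gripper open.
Joint ranges: [-2.72, 2.72], [-1.05, 1.87], [-1.09, 1.28], [-1.99, 2.15], [-1.42, 1.44], [-3.14, 3.14]. Speed limits (rad/s): [2.79, 2.79, 3.14, 3.14, 3.14, 3.14].

## Interface

Orientations are given as a unit quaternion [x, y, z, w].
In Python, from workcell import telemetry, vision, workorder gives the robot as it stands.
- The arm moves only by the shell command python3 -m inch 'ROWS'. ROWS is JSON, a list of rows, each a list of 3 entries, a list of its own where there are three numbers: the turn, a rotation vector about the tool's x, y, z scaled (see below), then the shift along the tool's x, y, z scaled (see below), then the closure, from -1 (fully open) to 1 (shut). A call has 1 to 10 rows; each row shifts and turns the commanded pose from where the row before left it, along the tool's axes as they then stand; what a row does not reach is not made up. The controller multiplies each number of a shift by 0.3 m and each number of a turn by 360 degrees. A row lasts 1/12 s, in which the tool goes at most 41.7 mm and 7.16 degrees, less where a joint would pass 70% of its speed; a pose out of reach is approached as far as the arm can. A call with a number of a shift or a turn outside -1 to 1 is refused whole. A call with a gripper value outside its range is refused whole. The fingers move at their own pace and stop on an object; the grip force is fixed at half the most. Time passes only in rows, so rows that do not move let the fingers close. It gives the time, the measured TCP pose, the force, the opening and the grip force at its end, in the units of the state.
- telemetry.get_obs(): the state, without advancing time (a new reading comes with each control period).
- vision.camera(name): name is "side" or "top"; returns a dict with "img" (480x640x3 uint8, red, green, blue), "fov_y" (degrees; the focal length in pixels is half the picture's height over the tangent of half this angle, whatever the lens; pixels are square), "cx", "cy" (the principal point, pixels), "D" ([k1, k2, p1, p2, k3] as OpenCV has them; the pictures are not rectified), "pose" (4x4, takes a point from camera to world coordinates). Camera axes: x right, y up, looking along -z (the intrinsics and any distortion apply to the point x, -y, -z); pixel columns grow to the right and rows downward; lengths in m; the calibration is good to about 2 mm. A picture is of the moment at which its call begins. There is no depth.
- workorder.job_done(): hands the job in; it is judged then, once.
The state is a dict: "clock": time; "joint_pos": joint angles; "joint_vel": joint speeds; "tau": joint torques, N m; "eef_pos": TCP position; "tool_rot": TCP orientation; "ft_force": force on the tool from outside, world axes, zero at the start; "ft_torque": the same for the moment, N m; "grip_width": finger opening in m; "grasp_force": force on a finger pad.
Only numpy, scipy, OpenCV 4.12 (cv2) and the standard library are available. Lean on these libraries where they do the work, as an engineer would, in place of code of your own. Each camera call takes 0.05 s, during which the arm holds its last target. There are 200 camera calls.

## Working session

There is one attempt and no reset: what is moved stays moved. The work goes in short steps, Python scripts to look and compute and a shell command to move; the robot and the scene stay as the last step left them, time stands still between calls to the robot, and variables do not carry over. Pictures are saved under pics/ and viewed, at most 10 in all, crops included, and the job is handed in when it is done.

```bash
mkdir -p pics; cat > h.py <<'E'
import numpy as np, cv2
from workcell import telemetry, vision, workorder
def snap(n,f=None):
    c=vision.camera(n)
    if f: cv2.imwrite('pics/'+f,c['img'][:,:,::-1])
    np.save(f'cam_{n}.npy',{k:c[k] for k in c if k!='img'},allow_pickle=True)
    return c
def K(c):
    f=240/np.tan(np.radians(c['fov_y'])/2); return np.array([[f,0,c['cx']],[0,f,c['cy']],[0,0,1.]])
def load(n): return np.load(f'cam_{n}.npy',allow_pickle=True).item()
def ray(c,u,v,z):
    p=cv2.undistortPoints(np.array([[[u,v]]],float),K(c),np.array(c['D'],float))[0,0]
    T=np.array(c['pose']); d=T[:3,:3]@np.array([p[0],-p[1],-1]); o=T[:3,3]
    return o+d*(z-o[2])/d[2]
def proj(c,P):
    T=np.array(c['pose']); q=(np.atleast_2d(P)-T[:3,3])@T[:3,:3]; q=q*[1,-1,-1]
    return cv2.projectPoints(q.reshape(-1,1,3),np.zeros(3),np.zeros(3),K(c),np.array(c['D'],float))[0][:,0]
E
python3 - <<'E'
from h import *
for n in('top','side'):
    c=snap(n,n+'0.png'); print(n,c['fov_y'],c['D'],np.round(c['pose'],3).tolist())
o=telemetry.get_obs(); print(o)
E
```

```text
top 57.262646758451446 [-0.08658529  0.          0.          0.          0.        ] [[-0.011, 0.992, -0.129, 0.464], [-1.0, -0.009, 0.014, 0.282], [0.013, 0.129, 0.992, 0.915], [0.0, 0.0, 0.0, 1.0]]
side 55.35202288588104 [-0.12001123  0.          0.          0.          0.        ] [[-0.818, 0.276, -0.504, 0.122], [-0.574, -0.37, 0.73, 0.918], [0.015, 0.887, 0.461, 0.47], [0.0, 0.0, 0.0, 1.0]]
{'clock': 0.1, 'joint_pos': array([-1.23003705e+00,  2.41339133e-01,  3.89288358e-03,  1.33521928e+00,
        7.07661708e-06,  1.57080875e+00]), 'joint_vel': array([ 0.00010294, -0.00215091,  0.0025218 ,  0.0013158 , -0.00133704,
        0.00129163]), 'tau': array([ 1.05760279e-03, -3.73138618e+01,  2.53009701e+01,  1.08376236e-02,
       -1.07487719e-05,  9.47466276e-06]), 'eef_pos': array([ 0.16691729, -0.47072494,  0.23051419]), 'tool_rot': array([ 9.85521091e-01,  1.69550303e-01, -1.54986097e-04, -9.21666064e-04]), 'ft_force': array([ 0.32813831, -0.84499043,  0.03922403]), 'ft_torque': array([-0.01758073, -0.02948872, -0.00330414]), 'grasp_force': 0.0, 'grip_width': 0.08483242188405207}
```

View pics/top0.png

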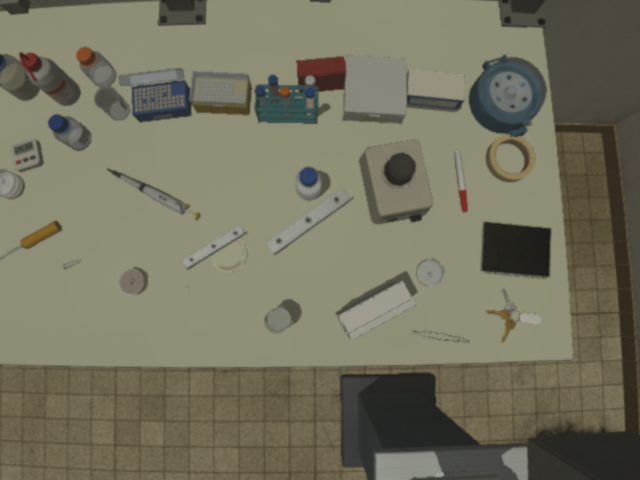

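View pics/side0.png

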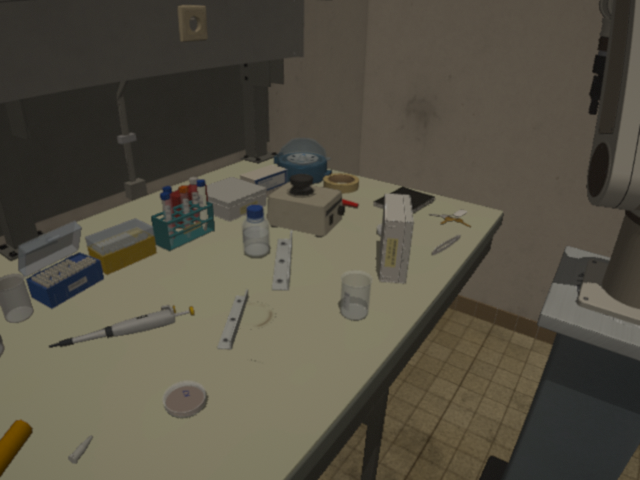

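The top view shows the box on edge at (376,309), the beaker at (279,320), the dish at (430,272) and the bottle at (309,183). There are two rails: one at (310,221), about 97 px long, and one at (215,248), about 66 px long. The longer one, with the bottle behind it, fits the 200 mm stop_rail. I'll confirm it in an enlarged crop.

```bash
python3 - <<'E'
from h import *
im=cv2.imread('pics/top0.png')[170:350,250:450]
cv2.imwrite('pics/c1.png',cv2.convertScaleAbs(cv2.resize(im,(660,594),interpolation=cv2.INTER_CUBIC),alpha=1.3))
im=cv2.imread('pics/side0.png')[180:330,225:425]
cv2.imwrite('pics/c2.png',cv2.convertScaleAbs(cv2.resize(im,(800,600),interpolation=cv2.INTER_CUBIC),alpha=1.3))
E
```

```text
(no output)
```

View pics/c1.png

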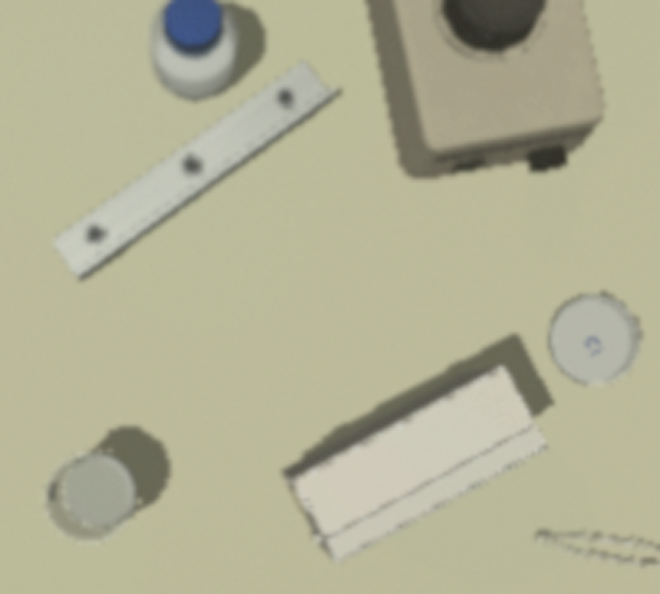

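View pics/c2.png

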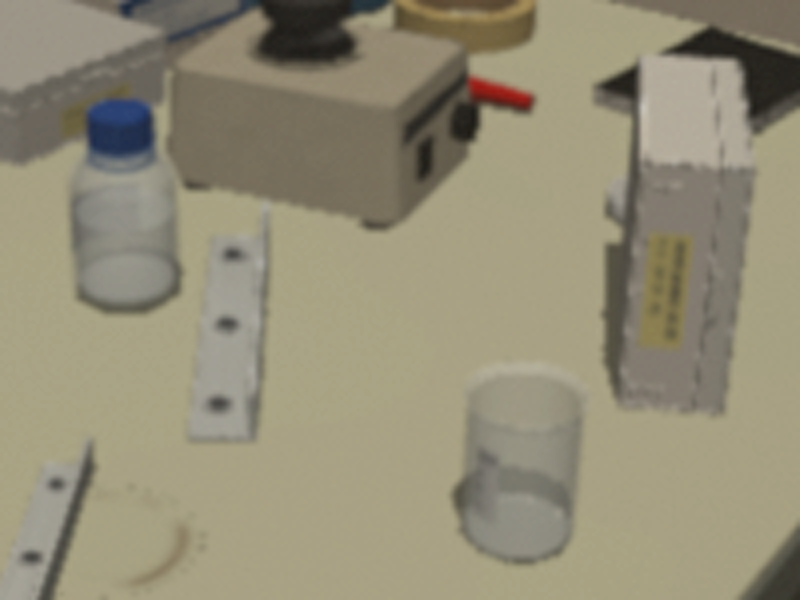

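```bash
python3 - <<'E'
from h import *
t=load('top'); s=load('side')
T=lambda u,v,z: ray(t,250+u/3.3-.35,170+v/3.3-.35,z)[:2]
S=lambda u,v,z: ray(s,225+u/4-.4,180+v/4-.4,z)[:2]
r=np.round
a,b=T(81,280,0),T(341,92,0); print('rail foot',r(a,4),r(b,4),np.linalg.norm(a-b))
a2,b2=S(255,440,0),S(267,200,.026);print('rail side',r(a2,4),r(b2,4),np.linalg.norm(a2-b2))
m=(a+b)/2; y=(a-b)/np.linalg.norm(a-b); x=np.array([y[1],-y[0]]); print('mid',m,'x',x,'ang',np.degrees(np.arctan2(x[1],x[0])))
R=lambda p: r([(p-m)@x,(p-m)@y],4)
q=[T(*p,.13) for p in((290,480),(503,367),(547,448),(335,560))]
for p in q: print('box',r(p,4),R(p))
print([np.linalg.norm(q[i]-q[(i+1)%4]) for i in range(4)])
for p in ((640,58),(745,62),(752,165),(638,160)): print('box side top',R(S(*p,.13)),r(S(*p,.13),4))
for p in ((622,405),(720,410)): print('box side foot',R(S(*p,0)))
for n,p,z in(('beaker',(93,490),.07),('dish',(594,339),.014),('bottle',(193,20),.104)): print(n,r(T(*p,z),4),R(T(*p,z)))
print('beaker side',R(S(520,540,0)), 'bottle', R(S(128,285,0)))
print(R(a2),R(b2))
E
```

```text
rail foot [0.5552 0.3609] [0.6756 0.1935] 0.20628801743432645
rail side [0.5573 0.3613] [0.6728 0.2004] 0.19808013618567769
mid [0.61539533 0.27719542] x [0.81182957 0.58389447] ang 35.724927383209675
box [0.4335 0.2377] [-0.1707  0.0742]
box [0.4926 0.121 ] [-0.1909 -0.0551]
box [0.4485 0.0984] [-0.2399 -0.0478]
box [0.3908 0.2143] [-0.219   0.0801]
[np.float64(0.1308452542512855), np.float64(0.049499071571685455), np.float64(0.12954218027278253), np.float64(0.048656822157582894)]
box side top [-0.1884 -0.0506] [0.492  0.1261]
box side top [-0.2415 -0.0472] [0.4469 0.0979]
box side top [-0.2191  0.0764] [0.3929 0.2113]
box side top [-0.1685  0.0724] [0.4364 0.2376]
box side foot [-0.1726  0.0706]
box side foot [-0.2193  0.0748]
beaker [0.4266 0.3479] [-0.112   0.1676]
dish [0.5135 0.0391] [-0.2218 -0.1338]
bottle [0.6946 0.2879] [ 0.0706 -0.0375]
beaker side [-0.1135  0.1779] bottle [ 0.0745 -0.045 ]
[0.0019 0.1022] [ 0.0018 -0.0959]
```

```bash
python3 -m inch '[[[0,0,0],[0.0767,-0.1039,0],-1],[[0,0,0],[0.0767,-0.1039,0],-1],[[0,0,0],[0.0767,-0.1039,0],-1],[[0,0,0],[0.0767,-0.1039,0],-1],[[0,0,0],[0.0767,-0.1039,0],-1],[[0,0,0],[0.0767,-0.1039,0],-1],[[0,0,0],[0.0767,-0.1039,0],-1],[[0,0,0],[0.0767,-0.1039,0],-1]]'
python3 -m inch '[[[0,0,0],[0.0767,-0.1039,0],-1],[[0,0,0],[0.0767,-0.1039,0],-1],[[0,0,0],[0.0767,-0.1039,0],-1],[[0,0,0],[0.0767,-0.1039,0],-1],[[0,0,0],[0.0767,-0.1039,0],-1],[[0,0,0],[0.0767,-0.1039,0],-1],[[0,0,0],[0.0767,-0.1039,0],-1],[[0,0,0],[0.0767,-0.1039,0],-1],[[0,0,-0.0198],[0,0,0],-1],[[0,0,0],[0,0,0],-1]]'
cat >> h.py <<'E'
from scipy.spatial.transform import Rotation as Ro
M=np.array([.6148,.2785]); RX=np.array([np.cos(np.radians(35.7)),np.sin(np.radians(35.7))]); RY=np.array([-RX[1],RX[0]])
def togo(target):
    o=telemetry.get_obs(); R=Ro.from_quat(o['tool_rot']).as_matrix(); p=o['eef_pos']
    print('pos',np.round(p,4),'yaw',np.degrees(np.arctan2(R[1,0],R[0,0])),'tilt z',np.round(R[:,2],3),'q6',o['joint_pos'][5],'t',o['clock'],'F',np.round(o['ft_force'],1))
    print('rail xy',(p[:2]-M)@RX,(p[:2]-M)@RY,'togo units',np.round(R.T@(np.array(target)-p)/.3,4))
E
python3 -c "
from h import *
togo([.377,.137,.105])"
```

```text
clock: 0.77
eef_pos: [0.2569, -0.1729, 0.2311]
tool_rot: [0.986, 0.169, 0.0, -0.0]
ft_force: [1.8, 0.4, 1.0]
grip_width: 0.0853
grasp_force: 0.0
clock: 1.6
eef_pos: [0.3472, 0.1237, 0.2307]
tool_rot: [0.972, 0.234, -0.001, 0.0]
ft_force: [-0.6, -0.6, -0.0]
grip_width: 0.0852
grasp_force: 0.0
pos [0.3472 0.1237 0.2307] yaw 27.075634648422728 tilt z [-0.001 -0.001 -1.   ] q6 3.0115143476277417 t 1.6 F [-0.6 -0.6 -0. ]
rail xy -0.30763714422697935 0.030493634050443225 togo units [0.1093 0.0059 0.4189]
```

```bash
python3 -m inch '[[[0,0,0],[0,0.0015,0.105],-1],[[0,0,0],[0,0.0015,0.105],-1],[[0,0,0],[0,0.0015,0.105],-1],[[0,0,0],[0,0.0015,0.105],-1],[[0,0,0],[0.055,0,0],-1],[[0,0,0],[0.054,0,0],-1],[[0,0,0],[0.033,0,0],-1],[[0,0,0],[0.033,0,0],-1],[[0,0,0],[0.033,0,0],-1],[[0,0,0],[0,0,0],-1]]'
python3 -c "
from h import *
snap('side','side1.png')
togo([.418,.158,.105])"
```

```text
clock: 2.43
eef_pos: [0.4063, 0.1488, 0.106]
tool_rot: [0.973, 0.23, 0.001, -0.0]
ft_force: [1.4, -0.5, 0.0]
grip_width: 0.0854
grasp_force: 0.0
pos [0.405  0.1484 0.1057] yaw 26.594659062499673 tilt z [ 0.001  0.    -1.   ] q6 3.0286195715029733 t 2.4833 F [-0.5  0.  -0.5]
rail xy -0.24631525309591545 0.016756007839840024 togo units [ 0.0531 -0.0093  0.0025]
```

View pics/side1.png

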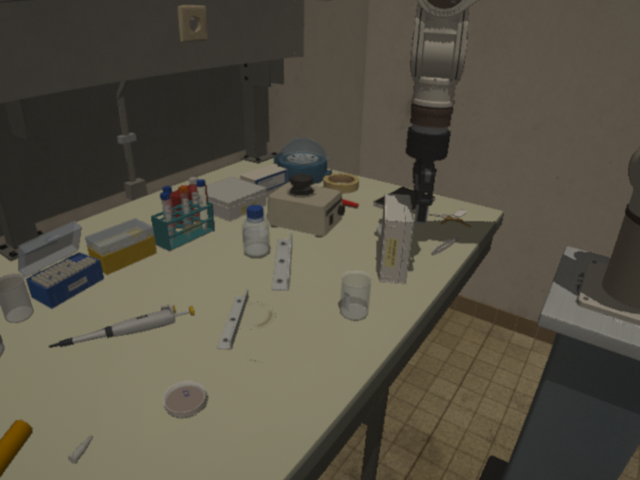

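The picture shows the fingers at (425,205), just behind the lid face of the box at (395,235) and not touching it yet. I'll push it over now.

```bash
python3 -m inch '[[[0,0,0],[0.027,0,0],-1],[[0,0,0],[0.027,0,0],-1],[[0,0,0],[0.027,0,0],-1],[[0,0,0],[0.027,0,0],-1],[[0,0,0],[0.027,0,0],-1],[[0,0,0],[0,0,0],-1]]'
python3 -c "
from h import *
snap('side','side2.png')
togo([.418,.158,.105])"
```

```text
clock: 2.98
eef_pos: [0.4423, 0.1674, 0.1055]
tool_rot: [0.973, 0.231, 0.001, -0.0]
ft_force: [0.3, 0.3, 0.3]
grip_width: 0.0856
grasp_force: 0.0
pos [0.4412 0.1669 0.1052] yaw 26.66535313584584 tilt z [ 0.001  0.    -1.   ] q6 3.037869435144186 t 3.0333 F [ 0.1 -0.3 -0.5]
rail xy -0.20613383481149708 0.010696789763298166 togo units [-0.0823 -0.0081  0.0008]
```

View pics/side2.png

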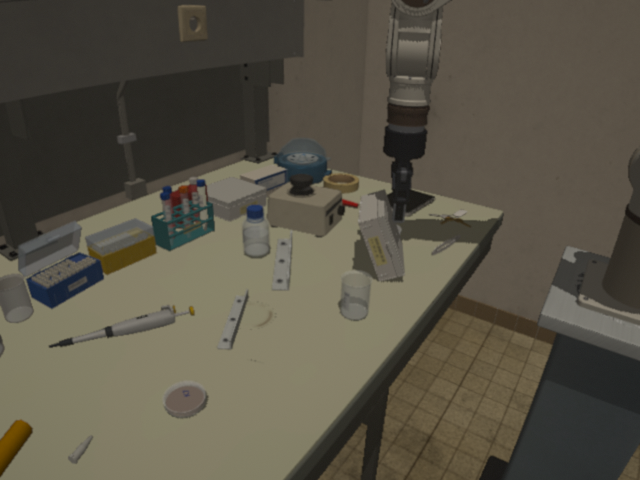

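The box, at (380,240), has tilted towards the rail and is still pivoting on its foot. It is almost past the balance point, so I'll keep pushing.

```bash
python3 -m inch '[[[0,0,0],[0.027,0,0],-1],[[0,0,0],[0.027,0,0],-1],[[0,0,0],[0.02,0,0],-1],[[0,0,0],[0,0,0],-1],[[0,0,0],[0,0,0],-1],[[0,0,0],[0,0,0],-1],[[0,0,0],[0,0,0],-1],[[0,0,0],[-0.1,0,0],-1],[[0,0,0],[-0.13,0,0],-1],[[0,0,0],[-0.13,0,0],-1]]'
python3 -c "
from h import *
c=snap('top','top3.png'); im=c['img'][150:350,230:450,::-1]
cv2.imwrite('pics/c3.png',cv2.resize(cv2.convertScaleAbs(im,alpha=1.3),(660,600),interpolation=cv2.INTER_CUBIC))
togo([.418,.158,.105])"
```

```text
clock: 3.87
eef_pos: [0.3624, 0.1274, 0.105]
tool_rot: [0.973, 0.231, -0.0, 0.0]
ft_force: [-0.4, -0.5, 0.3]
grip_width: 0.0855
grasp_force: 0.0
pos [0.35   0.1224 0.102 ] yaw 26.634231115141894 tilt z [-0.016 -0.006 -1.   ] q6 3.01377785779543 t 3.9167 F [-9.6 -3.9 -2.5]
rail xy -0.306129238153067 0.027765414230340155 togo units [ 0.2556 -0.0044 -0.0143]
```

View pics/c3.png

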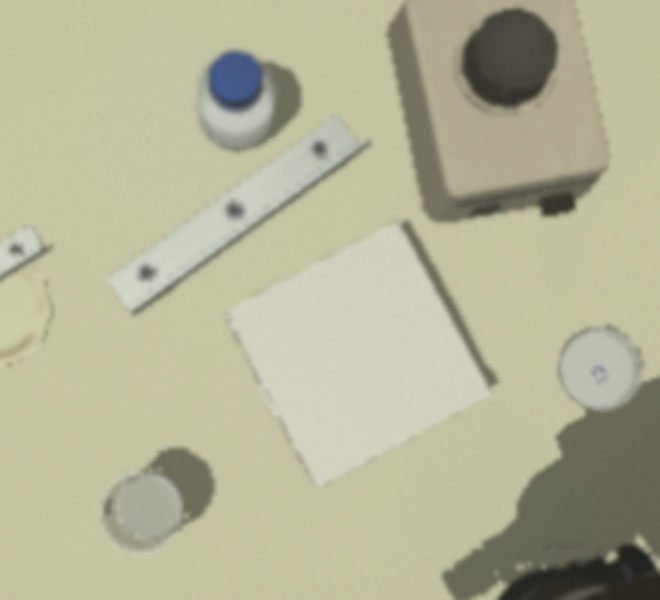

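The box now lies flat with its lid up. In the crop its corners are at (228,315), (402,220), (493,390) and (320,486), and the rail and bystanders have not moved.

```bash
python3 - <<'E'
from h import *
t=load('top')
q=np.array([ray(t,230+u/3-.33,150+v/3-.33,.051)[:2] for u,v in((228,315),(402,220),(493,390),(320,486))])
for p in q: print(np.round(p,4),np.round([(p-M)@RX,(p-M)@RY],4))
c=q.mean(0); d=q[0]+q[1]-q[2]-q[3]; print(c,(c-M)@RX,(c-M)@RY,np.degrees(np.arctan2(d[1],d[0])),[np.linalg.norm(q[i]-q[(i+1)%4]) for i in range(4)])
tr=(q[2]+q[3])/2
y0=(tr-M)@RY
P=M+RX*(-.24)+RY*y0
print('trail',tr,y0,P); togo([*P,.025])
E
```

```text
[0.5492 0.2944] [-0.044   0.0512]
[0.6116 0.1781] [-0.0611 -0.0797]
[0.498  0.1208] [-0.1869 -0.0599]
[0.4371 0.2355] [-0.1694  0.0688]
[0.52397518 0.20720085] -0.1153633347648347 -0.004900836832589472 27.24235579991075 [np.float64(0.13198590181322167), np.float64(0.12729235995103358), np.float64(0.12991548814054893), np.float64(0.12663147654350054)]
trail [0.4675375  0.17814306] 0.004435523599948145 [0.41731164 0.14205212]
pos [0.35   0.1224 0.102 ] yaw 26.634231115141894 tilt z [-0.016 -0.006 -1.   ] q6 3.01377785779543 t 3.9167 F [-9.6 -3.9 -2.5]
rail xy -0.306129238153067 0.027765414230340155 togo units [0.2343 0.0424 0.2527]
```

```bash
python3 -m inch '[[[0,0,-0.0126],[0,0,0],-1],[[0,0,-0.0126],[0,0,0],-1],[[0,0,0],[0,0.09,0],-1],[[0,0,0],[0,0,0.08],-1],[[0,0,0],[0,0,0.09],-1],[[0,0,0],[0,0,0.09],-1],[[0,0,0],[0.1,0,0],-1],[[0,0,0],[0.1,0,0],-1],[[0,0,0],[0,0,0],-1],[[0,0,0],[0,0,0],-1]]'
python3 -c "
from h import *
P=M+RX*(-.2)
togo([*P,.025])"
```

```text
clock: 4.75
eef_pos: [0.4295, 0.1419, 0.0274]
tool_rot: [0.952, 0.307, 0.001, 0.0]
ft_force: [-0.3, -0.5, 0.7]
grip_width: 0.0852
grasp_force: 0.0
pos [0.4295 0.1419 0.0274] yaw 35.77067323167275 tilt z [ 0.001  0.    -1.   ] q6 2.836307280481475 t 4.75 F [-0.3 -0.5  0.7]
rail xy -0.2302475692318236 -0.0028182357818631164 togo units [ 0.1008 -0.0093  0.008 ]
```

```bash
python3 -m inch '[[[0,0,0],[0.026,0,0],-1],[[0,0,0],[0.026,0,0],-1],[[0,0,0],[0.026,0,0],-1],[[0,0,0],[0.026,0,0],-1],[[0,0,0],[0.026,0,0],-1],[[0,0,0],[0.026,0,0],-1],[[0,0,0],[0.026,0,0],-1],[[0,0,0],[0.026,0,0],-1],[[0,0,0],[0.026,0,0],-1],[[0,0,0],[0,0,0],-1]]'
python3 -c "
from h import *
P=M+RX*(-.14)
togo([*P,.025])"
python3 -m inch '[[[0,0,0],[0.012,0,0],-1],[[0,0,0],[0.01,0,0],-1],[[0,0,0],[0,0,0],-1]]'
python3 -c "
from h import *
P=M+RX*(-.14)
togo([*P,.025])
c=snap('top','top4.png'); im=c['img'][150:350,230:450,::-1]
cv2.imwrite('pics/c4.png',cv2.resize(cv2.convertScaleAbs(im,alpha=1.3),(660,600),interpolation=cv2.INTER_CUBIC))"
```

```text
clock: 5.58
eef_pos: [0.4868, 0.1834, 0.0275]
tool_rot: [0.952, 0.307, 0.001, -0.0]
ft_force: [0.6, 0.5, 0.9]
grip_width: 0.0855
grasp_force: 0.0
pos [0.4868 0.1834 0.0275] yaw 35.76866316399611 tilt z [ 0.002  0.002 -1.   ] q6 2.87715365713599 t 5.5833 F [0.6 0.5 0.9]
rail xy -0.15940071347807547 -0.002528331751661027 togo units [ 0.0647 -0.0083  0.0084]
clock: 5.83
eef_pos: [0.4904, 0.1862, 0.0272]
tool_rot: [0.952, 0.307, -0.0, -0.0]
ft_force: [-0.7, 0.2, -0.7]
grip_width: 0.0855
grasp_force: 0.2
pos [0.4904 0.1862 0.0272] yaw 35.74298849395514 tilt z [-0.  0. -1.] q6 2.880374926336763 t 5.8333 F [-0.7  0.2 -0.7]
rail xy -0.15485511816924316 -0.0023994090394395796 togo units [ 0.0495 -0.008   0.0073]
```

View pics/c4.png

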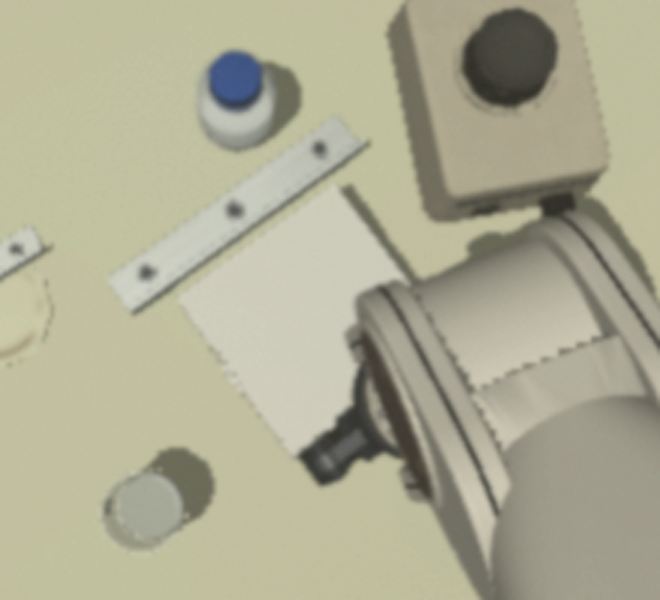

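The box is now square to the rail. Its leading lid edge runs from (180,298) to (338,187), with a small gap left to the rail face, which runs from (133,313) to (368,143).

```bash
python3 - <<'E'
from h import *
t=load('top')
for u,v,z in((180,298,.051),(338,187,.051),(298,458,.051),(133,313,0),(368,143,0)):
    p=ray(t,230+u/3-.33,150+v/3-.33,z)[:2]; print(np.round([(p-M)@RX,(p-M)@RY],4))
E
python3 -m inch '[[[0,0,0],[0.012,0,0],-1],[[0,0,0],[0.012,0,0],-1],[[0,0,0],[0,0,0],-1]]'
python3 -m inch '[[[0,0,0],[0.01,0,0],-1],[[0,0,0],[0.01,0,0],-1],[[0,0,0],[0,0,0],-1]]'
```

```text
[-0.0162  0.0701]
[-0.0181 -0.0586]
[-0.1464  0.0696]
[0.0008 0.1015]
[ 0.0009 -0.1037]
clock: 6.13
eef_pos: [0.4971, 0.1906, 0.0274]
tool_rot: [0.952, 0.307, 0.001, -0.0]
ft_force: [-0.8, 0.2, 0.1]
grip_width: 0.0855
grasp_force: 0.0
clock: 6.38
eef_pos: [0.5009, 0.1936, 0.0273]
tool_rot: [0.952, 0.307, -0.0, 0.0]
ft_force: [-3.5, -1.1, 1.4]
grip_width: 0.0853
grasp_force: 1.4
```

```bash
python3 -m inch '[[[0,0,0],[0.01,0,0],-1],[[0,0,0],[0,0,0],-1]]'
python3 -m inch '[[[0,0,0],[0.007,0,0],-1],[[0,0,0],[0,0,0],-1]]'
python3 -c "
from h import *
togo([*(M+RX*(-.137)),.025])"
```

```text
clock: 6.55
eef_pos: [0.5009, 0.1936, 0.0269]
tool_rot: [0.952, 0.306, -0.003, 0.001]
ft_force: [-7.8, -5.3, 6.7]
grip_width: 0.0853
grasp_force: 4.7
clock: 6.72
eef_pos: [0.5008, 0.1936, 0.0268]
tool_rot: [0.952, 0.306, -0.005, 0.002]
ft_force: [-10.8, -9.3, 12.0]
grip_width: 0.0854
grasp_force: 7.1
pos [0.5008 0.1936 0.0268] yaw 35.6731744201507 tilt z [-0.008 -0.006 -1.   ] q6 2.889258881351976 t 6.7167 F [-10.8  -9.3  12. ]
rail xy -0.14210753525538525 -0.0024766882191676687 togo units [ 0.0171 -0.0083  0.0059]
```

The tool has stopped and the force is rising, about 14 N along the push, so the box is against the rail. I'll back off and look.

```bash
python3 -m inch '[[[0,0,0],[-0.03,0,0],-1],[[0,0,0],[-0.08,0,0],-1],[[0,0,0],[-0.13,0,0],-1],[[0,0,0],[-0.13,0,0],-1],[[0,0,0],[-0.12,0,-0.06],-1],[[0,0,0],[-0.1,0,-0.09],-1],[[0,0,0],[0,0.12,-0.06],-1],[[0,0,0],[0,0.13,0],-1],[[0,0,0],[0,0.13,0],-1],[[0,0,0],[0,0,0],-1]]'
python3 - <<'E'
from h import *
c=snap('top','top5.png'); im=c['img'][150:350,230:450,::-1]
cv2.imwrite('pics/c5.png',cv2.resize(cv2.convertScaleAbs(im,alpha=1.3),(660,600),interpolation=cv2.INTER_CUBIC))
snap('side','side5.png')
togo([.4,0,.2])
E
```

```text
clock: 7.55
eef_pos: [0.4347, -0.0037, 0.0923]
tool_rot: [0.953, 0.304, 0.005, 0.003]
ft_force: [0.7, 0.6, 0.9]
grip_width: 0.0857
grasp_force: 0.0
pos [ 4.297e-01 -4.000e-04  9.070e-02] yaw 35.53358295160791 tilt z [ 0.003  0.001 -1.   ] q6 2.5200945786427207 t 7.65 F [-1.1 -0.5 -0.5]
rail xy -0.3130407237475766 -0.11848974619784615 togo units [-0.0789 -0.0582 -0.3646]
```

View pics/c5.png

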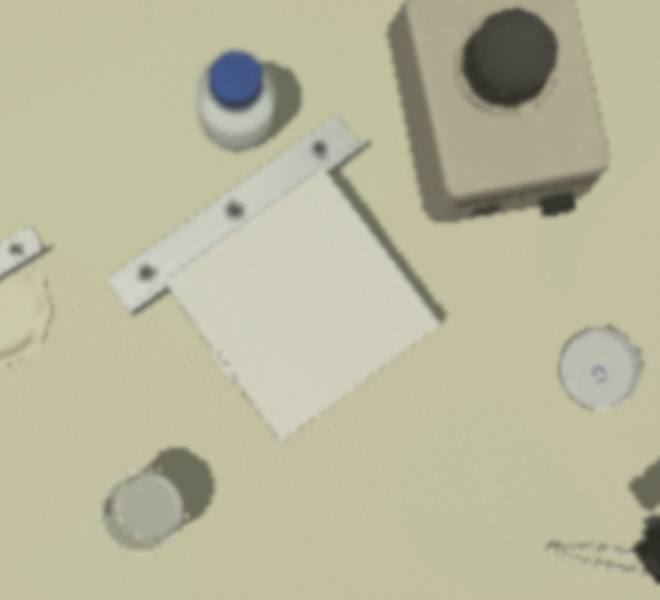

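View pics/side5.png

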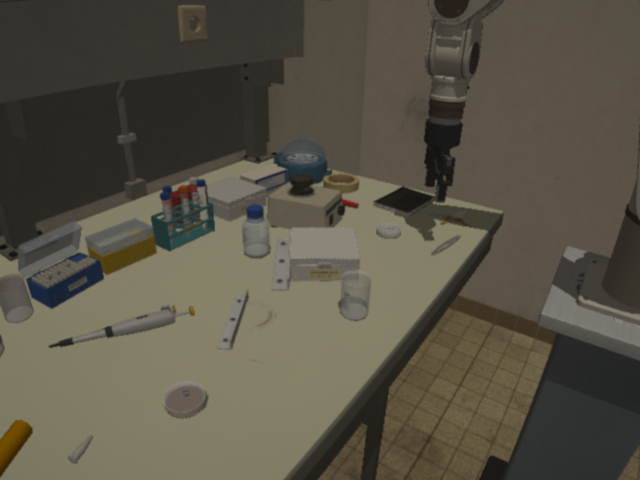

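The box lies flat, with its lid corners at (170,288), (330,172), (441,322) and (281,438). Its edge slope is 35.9°, the same as the rail's, so it is flush and roughly centred. The bystanders have not moved and the gripper is clear, so I'm handing in.

```bash
python3 -c "
from h import *
t=load('top')
for u,v in((170,288),(330,172),(441,322),(281,438)):
    p=ray(t,230+u/3-.33,150+v/3-.33,.051)[:2]; print(np.round([(p-M)@RX,(p-M)@RY],4))
print(workorder.job_done())"
```

```text
[-0.0069  0.0715]
[-0.0067 -0.0603]
[-0.1308 -0.0594]
[-0.1294  0.0708]
the job is handed in; nothing more can be done
None
```

The box was tipped flat with its lid up, pushed until it was flush and square against the larger rail (about 5 mm off the rail's middle), and the job was handed in with the bottle, beaker and dish unmoved; the hand-in returned no verdict.

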